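# Lock the suction nozzle into the fume extractor

### The arm

A 7-joint arm with a two-finger parallel gripper is mounted at the origin on a cart in front of the work surface, level with it; the furniture and walls round the work are solid. World frame = base frame: x ahead of the robot, y to its left, z up, the work surface at z = 0. Lengths are in m, angles in rad, forces in N, time in s.
With the tool pointing down it reaches from about 0.425 to 0.825 m from the base axis. Payload 3.6 kg.
Tool frame: the origin (TCP) lies midway between the tips of the shut fingers; the grasp point (between the pads) lies 19 mm behind it; z points along the fingers, y is the line along which they close (so a half turn about z gives the same grasp; the last joint's range is limited). The gripper opens to 85 mm and grips with 20 to 120 N. Pads are 22 mm wide; open, the fingers measure 114 mm over their backs; the gripper's body (76 mm by 85 mm) begins 54 mm behind the grasp point. The pads swing forward as they close: fully open they stand 13 mm farther back than shut.
Start: joints at [1.208, 0.615, -0.013, 1.423, 0.008, 1.103, -0.04], TCP at [0.215, -0.613, 0.231] pointing down, gripper open.
Joint ranges: [-3.12, 3.12], [-0.3, 2.06], [-1.34, 1.32], [0.26, 2.42], [-1.36, 4.5], [0.01, 1.98], [-2.84, 2.84]. Speed limits (rad/s): [2.79, 2.79, 3.14, 3.14, 3.14, 3.14, 3.14].

### API

Orientations are given as a 3x3 rotation matrix whose columns are the frame's x, y, z axes.
In Python, from bench import monitor, read_camera, camera_params, workorder gives the robot as it stands.
- The arm moves only by the tool move_arm, never from a script. Its arguments are lists of equal length, an entry for each row: "translation": the shift along the tool's x, y, z in cm, a list of three; "turn": the turn about the tool's z in rad; "gripper": the closure, from -1 (fully open) to 1 (shut). A call has 1 to 20 rows; each row shifts and turns the commanded pose from where the row before left it, along the tool's axes as they then stand; what a row does not reach is not made up. A row lasts 1/12 s, in which the tool goes at most 41.7 mm and 7.16 degrees, less where a joint would pass 70% of its speed; a pose out of reach is approached as far as the arm can. A call is refused whole if a number of a shift passes 4.17 or a number of a turn 0.125, either way. A call with a gripper value outside its range is refused whole. The fingers move at their own pace and stop on an object; "force" is the grip in N (left out, the last holds). Time passes only in rows, so rows that do not move let the fingers close. It gives the time, the measured TCP pose, the force, the opening and the grip force at its end, in the units of the state.
- monitor.read_state(): the state, without advancing time (a new reading comes with each control period).
- read_camera(name): name is "scene" or "top" or "wrist"; returns (picture, depth): 420x560x3 uint8, blue, green, red; 420x560 float32, m along the optical axis (not along the pixel's ray), 0 where there is no reading.
- camera_params(name): a dict with "camera_matrix" (3x3 intrinsics, pixels), "dist" ([k1, k2, p1, p2, k3] as OpenCV has them; the pictures are not rectified), "R" (3x3) and "t" (3): a world point X has camera coordinates R X + t; the wrist camera has in their place "mount" (4x4, takes a point from camera to tool coordinates, whose origin is the TCP and whose axes are the flange's). Camera axes: x right, y down, z forward; pixel columns grow to the right and rows downward; lengths in m; the calibration is good to about 2 mm. A picture is of the moment at which its call begins: read the wrist's pose just before it. camera_params takes no time and is no camera call.
- workorder.close_job(): hands the job in; it is judged then, once.
The state is a dict: "time": time; "joint_positions": joint angles; "joint_velocities": joint speeds; "joint_torque": joint torques, N m; "position": TCP position; "orientation": TCP orientation; "wrist_force": force on the tool from outside, world axes, zero at the start; "ft_torque": the same for the moment, N m; "opening": finger opening in m; "finger_force": force on a finger pad.
Only numpy, scipy, OpenCV 4.12 (cv2) and the standard library are available. Lean on these libraries where they do the work, as an engineer would, in place of code of your own. Each camera call takes 0.05 s, during which the arm holds its last target. There are 200 camera calls.

### The job

Fit the loose suction nozzle into the tilting inlet socket of the fume extractor, whichever way it is tilted: squeeze its orange spring button flush so that the button goes in under the socket's rim, then slide the nozzle in until the button springs out through the window in the socket's side and locks it. Do not force it: if something catches, ease off and line it up. Leave the other things on the bench where they are and let go of the nozzle when it is locked.

Things in the scene. Friction and masses are not known exactly. Their poses are not given: they have to be found in the camera images.
- nozzle: loose suction nozzle, 0.12 kg, lying flat on the bench: square aluminium tube 30x30 mm along its own y, axis 15 mm above the origin, own z up. Origin under the button's middle; along own y from there: open tip -32 mm, blue stop collar 46 mm wide (own x) and 34 mm high from +37 to +46 mm, bare tube to +102 mm, blue fishtail hood to +154 mm, 64 mm wide. The tip enters the socket first (own -y)
- nozzle_axis (a point): point on the tube axis at the button's middle; axes as the nozzle's. The orange button is on the own -x side at this height: 16 mm long (along the tube), 10 mm high, standing 6 mm out, flanks square, so it stops at the rim unless flush. Flat jaws squeezing across own x over its rear half press it flush; once its leading half is under the rim, the rim holds it in
- nozzle_tip (a point): middle of the nozzle's open tip, on the tube axis, 32 mm ahead of the button's middle; axes as the nozzle's
- nozzle_grip (a point): point on the tube axis in the middle of the bare tube behind the collar, 74 mm behind the button's middle; axes as the nozzle's. The centre of mass lies about 25 mm behind the button. A monitor stands close beyond the hood, to the far left: draw the nozzle to the right (-y) before turning it high up
- button (a joint): how far the spring button is pressed in, m: 0 = standing 6 mm out, 0.006 = flush with the tube's face, 0.0075 = end stop. Spring force about 1.5 N at 0, 4 N when flush
- extractor: fume extractor, fixed: white housing 200 (own x) x 140 (own y) x 124 mm high, front with switch and knob to own -x; origin under the middle of the housing. A blue square inlet socket stands out of its own +y side. It tilts up and down about a pivot, stiffly (about 3 N at the mouth moves it), and stays where it is left
- inlet_pivot (a point): the inlet's pivot at the housing, on the socket's axis, 70 mm above the bench; axes as the extractor's. The socket runs from here along own +y, its mouth 70 mm from the pivot, tilted up or down by an unmeasured 0 to 8 degrees (mouth up to 10 mm high or low): look or feel for it. Bore 32x32 mm (1 mm of play all round), 2 mm lead-in; rim collar 46.6 mm square outside, 10 mm long, then 38 mm
- inlet_home (a point): where the nozzle_axis point lies when the nozzle is home in a level socket: 34 mm inside the mouth, 36 mm from the pivot; axes as the extractor's, nozzle axes parallel to them but for the tilt. The window in the socket's own -x wall is centred here, 19 mm long and 14 mm high. The collar meets the rim 3 mm deeper; over the last 5 mm a foam seal pushes back with 3 to 5 N
- board: blue circuit board with green terminal block, 60x80x13 mm, lies on the bench; origin under its middle; a bystander
- solder_reel: teal reel of solder wire, 54x83x30 mm; origin under its middle; a bystander
- tweezers: steel tweezers, 14x129x9 mm, lying; origin under the middle; a bystander
- wick: yellow round desoldering-wick case, 45x74x10 mm, lying; origin under the middle; a bystander
- flux: open white flux jar, 46 mm wide, 29 mm high; origin under the middle; a bystander

How it is judged:
By the outcome, as a careful person would: the job done as asked, in the order asked, and still so for the second after the job is handed in, with the robot touching nothing.
It also fails if it takes over 72 s, if anything falls off the work surface, if the arm or the gripper's body presses on something with over 40 N, if the wrist force passes 120 N, or if a joint passes its speed limit or range.

## Working session

There is one attempt and no reset: what is moved stays moved. The work goes in short steps, Python scripts to look and compute and a tool call to move; the robot and the scene stay as the last step left them, time stands still between calls to the robot, and variables do not carry over. Pictures are saved under pics/ and viewed, at most 10 in all, crops included, and the job is handed in when it is done.

Besides the shell and the picture viewer there is one more tool, called after "Call:" by a JSON object that holds its "method" and its "body", one argument or row to a line. move_arm: Moves the arm, as the interface text tells. Its arguments: {"type":"object","properties":{"translation":{"type":"array","items":{"type":"array","items":{"type":"number"}}},"turn":{"type":"array","items":{"type":"number"}},"gripper":{"type":"array","items":{"type":"number"}},"force":{"type":"number"}},"required":["translation","turn","gripper"]}

```bash
mkdir -p pics; ls; python3 - <<'E'
from bench import *
import cv2, numpy as np
s=monitor.read_state(); print(s['time'],s['position'],np.round(s['orientation'],3),s['opening'],s['wrist_force'])
for n in("scene","top"):
    p,d=read_camera(n); cv2.imwrite(f"pics/{n}0.png",p); np.savez(f"{n}0.npz",p=p,d=d)
    c=camera_params(n); print({k:np.round(v,4).tolist() for k,v in c.items()})
c=camera_params("wrist"); print({k:np.round(v,4).tolist() for k,v in c.items()})
E
```

```text
pics
0.0 [ 0.2145529  -0.61273002  0.23012088] [[ 0.944  0.331 -0.001]
 [ 0.331 -0.944  0.002]
 [-0.    -0.003 -1.   ]] 0.08516989554199388 [-0.55829812  1.10328826 -0.52543293]
{'camera_matrix': [[505.5742, 0.0, 274.4513], [0.0, 505.5742, 220.4098], [0.0, 0.0, 1.0]], 'dist': [-0.1765, 0.0, 0.0, 0.0, 0.0], 'R': [[-0.6805, -0.7327, -0.0016], [-0.514, 0.4789, -0.7116], [0.5222, -0.4835, -0.7026]], 't': [0.3391, 0.3784, 0.844]}
{'camera_matrix': [[471.1025, 0.0, 270.0109], [0.0, 471.1025, 200.3879], [0.0, 0.0, 1.0]], 'dist': [-0.0136, 0.0, 0.0, 0.0, 0.0], 'R': [[-0.0269, -0.9995, 0.0178], [-0.994, 0.0248, -0.1066], [0.1061, -0.0206, -0.9941]], 't': [-0.0745, 0.5755, 0.8915]}
{'camera_matrix': [[319.1138, 0.0, 283.7848], [0.0, 319.1138, 201.0014], [0.0, 0.0, 1.0]], 'dist': [0.004, 0.0, 0.0, 0.0, 0.0], 'mount': [[0.0009, -0.9517, -0.3069, 0.0787], [1.0, 0.001, -0.0003, -0.0002], [0.0006, -0.3069, 0.9517, -0.1426], [0.0, 0.0, 0.0, 1.0]]}
```

View pics/scene0.png

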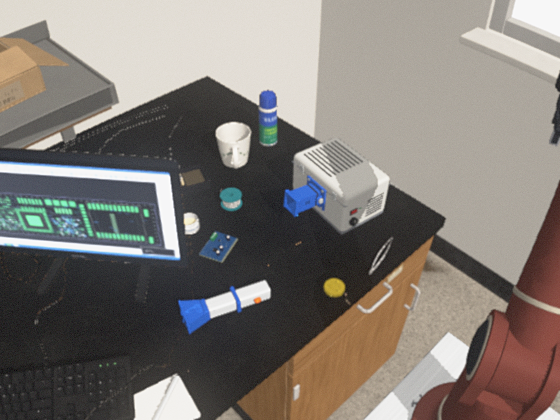

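View pics/top0.png

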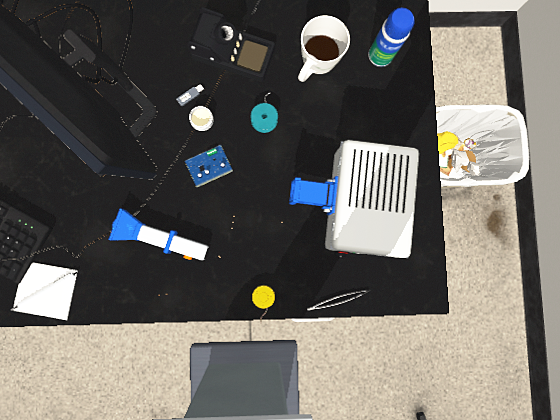

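The scene view shows the nozzle at (230,300), with its orange button at (258,300), and the blue socket at (300,200). In the top view the nozzle tip is at (207,252), the button at (187,258), the hood at (122,225), and the inlet socket at (313,191) pointing left (+y).

```bash
cat > h.py <<'E'
from bench import *
import cv2, numpy as np
def W(name,p=None,d=None,st=None):
    """per-pixel world points from depth"""
    c=camera_params(name); K=np.array(c["camera_matrix"]); D=np.array(c["dist"])
    v,u=np.mgrid[0:420,0:560]
    n=cv2.undistortPoints(np.stack([u,v],-1).reshape(-1,1,2).astype(np.float64),K,D).reshape(420,560,2)
    rays=np.dstack([n,np.ones((420,560))])
    if name=="wrist":
        M=np.array(c["mount"]);Ro=np.array(st["orientation"]);R=Ro@M[:3,:3];o=np.array(st["position"])+Ro@M[:3,3]
    else:
        R=np.array(c["R"]).T;o=-R@np.array(c["t"])
    rw=rays@R.T
    return o,rw,o+rw*d[...,None]
def plane(o,rw,z): return o+rw*((z-o[2])/rw[...,2])[...,None]
def hsv(p): return cv2.cvtColor(p,cv2.COLOR_BGR2HSV)
def rect(P):
    (c,s,a)=cv2.minAreaRect((P[:,:2]*1000).astype(np.float32)); return np.round(c,1),np.round(s,1),round(a,2)
E
python3 - <<'E'
from h import *
for n in("top","scene"):
    z=np.load(n+"0.npz");p,d=z["p"],z["d"];o,rw,P=W(n,p,d);h=hsv(p)
    blue=(h[...,0]>100)&(h[...,0]<130)&(h[...,1]>130)&(h[...,2]>60)
    org=(h[...,0]>3)&(h[...,0]<20)&(h[...,1]>170)&(h[...,2]>120)
    wh=(h[...,1]<50)&(h[...,2]>150)
    X=P[...,0];Y=P[...,1];Z=P[...,2]
    print(n,"bench z",np.median(Z[(abs(Z)<.02)&(X>.4)&(X<.7)&(d>0)]))
    for nm,m in(("blue",blue),("orange",org),("white",wh)):
        k,l,s,ce=cv2.connectedComponentsWithStats(m.astype(np.uint8))
        for i in range(1,k):
            if s[i,4]>12:
                q=P[(l==i)&(d>0)]
                if len(q) and .35<np.median(q[:,0])<.8 and abs(np.median(q[:,1]))<.5: print(nm,s[i],np.round(np.percentile(q,[2,50,98],axis=0)*1000).tolist(),rect(q))
E
```

```text
top bench z 0.0004883823915090568
blue [185 146  47  39 863] [[619.0, -6.0, -1.0], [652.0, 36.0, 2.0], [684.0, 74.0, 6.0]] (array([652.2,  34.5]), array([55.2, 81.9]), 23.38)
blue [ 289  176   49   39 1184] [[546.0, -207.0, -0.0], [579.0, -169.0, 92.0], [612.0, -129.0, 104.0]] (array([ 583.6, -168.8]), array([80.7, 72.4]), 79.57)
blue [108 208  38  33 748] [[505.0, 166.0, -1.0], [529.0, 195.0, 31.0], [562.0, 228.0, 35.0]] (array([528.2, 197.6]), array([66.4, 66.8]), 69.25)
blue [163 230  15  24 128] [[476.0, 97.0, -1.0], [498.0, 109.0, 34.0], [522.0, 125.0, 38.0]] (array([498.4, 111.6]), array([17.3, 49. ]), 71.5)
white [176  85  28  20 206] [[781.0, 46.0, 5.0], [799.0, 69.0, 9.0], [818.0, 92.0, 12.0]] (array([799.6,  68.4]), array([19. , 58.7]), 33.32)
white [189 106  24  25 345] [[724.0, 24.0, -0.0], [751.0, 44.0, 16.0], [767.0, 70.0, 31.0]] (array([746.9,  48.7]), array([52.5, 45.2]), 73.5)
white [ 332  140   87  118 7580] [[467.0, -346.0, 117.0], [552.0, -272.0, 124.0], [659.0, -204.0, 127.0]] (array([ 561.5, -294.2]), array([179.5, 199.6]), 81.79)
white [221 163   4   4  13] [[6
[... 3742 characters left out ...]
, -93.0], [353.0, -264.0, -85.0], [355.0, -244.0, -78.0]] (array([ 353. , -264.8]), array([ 3. , 41.9]), 2.14)
white [236 280  35  28 563] [[462.0, 43.0, 1.0], [480.0, 77.0, 29.0], [507.0, 107.0, 33.0]] (array([491.3,  68.5]), array([73.8, 59.4]), 71.61)
white [205 292  32  26 536] [[487.0, 115.0, 2.0], [502.0, 143.0, 30.0], [526.0, 171.0, 34.0]] (array([517.9, 137.3]), array([58.3, 56.9]), 69.6)
white [ 134  374   67   46 2168] [[358.0, 306.0, 1.0], [416.0, 347.0, 5.0], [458.0, 401.0, 14.0]] (array([411.6, 358.4]), array([109.8, 103.4]), 78.06)
white [217 409  22  11 121] [[587.0, 85.0, -765.0], [616.0, 105.0, -759.0], [629.0, 139.0, -751.0]] (array([606.9, 112.9]), array([47., 59.]), 2.33)
```

```bash
python3 - <<'E'
from h import *
for n in("top","scene"):
    z=np.load(n+"0.npz");p,d=z["p"],z["d"];o,rw,P=W(n,p,d);h=hsv(p)
    blue=(h[...,0]>100)&(h[...,0]<130)&(h[...,1]>130)&(h[...,2]>60)
    X,Y,Z=P[...,0],P[...,1],P[...,2]
    m=blue&(d>0)&(X>.52)&(X<.63)&(Y<-.11)&(Y>-.23)&(Z>.07)
    q=P[m]*1000
    for y0 in range(-215,-115,6):
        s=q[(q[:,1]>=y0)&(q[:,1]<y0+6)]
        if len(s)>3: print(n,y0+3,len(s),"zmed",np.round(np.percentile(s[:,2],[25,50,75,95]),1),"x",np.round(np.percentile(s[:,0],[3,97]),1))
    # roof
    r=(d>0)&(Z>.112)&(Z<.135)&(X>.4)&(X<.7)&(Y<-.15)&(Y>-.45)
    print("roof",rect(P[r]),np.median(Z[r]), cv2.boxPoints(cv2.minAreaRect((P[r][:,:2]*1000).astype(np.float32))).round(1).tolist())
E
```

```text
top -212 15 zmed [101.  102.3 103.7 107.2] x [589.7 607.9]
top -206 82 zmed [ 99.7 101.7 103.3 106. ] x [551.6 604.2]
top -200 124 zmed [ 88.6  91.1 101.1 104.4] x [541.7 598.7]
top -194 63 zmed [83.8 89.2 90.5 91.6] x [551.2 600.2]
top -188 74 zmed [88.8 90.3 91.5 93. ] x [552.2 595.1]
top -182 69 zmed [89.9 90.9 91.6 92.9] x [559.3 596.9]
top -176 71 zmed [90.4 91.7 92.7 93.6] x [560.  596.7]
top -170 73 zmed [90.9 91.8 92.9 95. ] x [560.9 598.2]
top -164 69 zmed [91.6 92.6 93.7 94.9] x [562.2 598.6]
top -158 69 zmed [91.9 92.7 93.6 95.2] x [563.1 600.9]
top -152 72 zmed [92.7 93.6 94.4 95.8] x [563.5 600.4]
top -146 78 zmed [92.9 93.8 95.4 97.9] x [564.2 602.2]
top -140 77 zmed [ 97.3  98.2  99.7 100.5] x [563.9 605.3]
top -134 75 zmed [ 96.8  98.2  99.6 100.6] x [562.4 605.8]
top -128 13 zmed [75.4 88.4 95.1 99.7] x [562.8 571. ]
roof (array([ 564.7, -275.8]), array([141.9, 200.6]), 81.6) 0.12401914720704754 [[455.1000061035156, -331.3999938964844], [653.5, -360.70001220703125], [674.2999877929688, -220.3000030517578], [475.79998779296875, -191.0]]
scene -206 33 zmed [ 89.6 100.4
[... 364 characters left out ...]
59.2 595.1]
scene -164 38 zmed [90.6 92.2 93.2 94.6] x [560.2 596.4]
scene -158 29 zmed [90.8 92.9 93.7 95.4] x [561.6 594.7]
scene -152 36 zmed [91.7 93.6 95.  96.1] x [562.4 598.6]
scene -146 48 zmed [84.3 92.9 94.3 96.6] x [562.7 600.1]
scene -140 40 zmed [77.5 89.  96.9 99.4] x [563.7 603.4]
scene -134 69 zmed [ 83.6  96.3  98.9 100.5] x [562.5 607.3]
scene -128 56 zmed [ 82.6  93.7  98.6 100.8] x [561.3 604.2]
scene -122 4 zmed [75.8 78.5 81.7 84.1] x [562.9 565.7]
roof (array([ 563.1, -272.8]), array([143.7, 200.4]), 82.1) 0.12492990411099031 [[454.0, -330.20001220703125], [652.5, -357.70001220703125], [672.2999877929688, -215.39999389648438], [473.70001220703125, -187.89999389648438]]
```

Call:
{"method": "move_arm", "body": {
  "translation": [
    [0,0,-1.5],
    [3,0,-1.5],
    [3,-3,-1],
    [3,-3,0],
    [3,-3,0],
    [3,-3,0],
    [3,-3,0],
    [3,-3,0]
  ],
  "turn": [-0.12,-0.12,-0.12,-0.12,-0.12,-0.12,-0.12,-0.12],
  "gripper": [-1,-1,-1,-1,-1,-1,-1,-1],
  "force": 30
}}

```text
time: 0.77
position: [0.2196, -0.3547, 0.2705]
orientation: [[0.262, 0.965, 0.0], [0.965, -0.262, 0.001], [0.001, -0.0, -1.0]]
wrist_force: [0.1, -0.2, 0.8]
opening: 0.0853
finger_force: 0.0
```

Call:
{"method": "move_arm", "body": {
  "translation": [
    [0,3.6,0],
    [0,3.6,0],
    [0,3.6,0],
    [3.9,0,0],
    [3.9,0,0],
    [3.9,0,0],
    [3.9,0,0],
    [3.9,0,0],
    [3.9,0,0],
    [3.9,0,0],
    [3.9,0,0],
    [3.9,0,0.5],
    [3.9,0,2.5],
    [3.9,0,2.5],
    [3.9,0,2.5],
    [3.2,0,2.5],
    [0,0,2],
    [0,0,0],
    [0,0,0]
  ],
  "turn": [0.073,0,0,0,0,0,0,0,0,0,0,0,0,0,0,0,0,0,0],
  "gripper": [-1,-1,-1,-1,-1,-1,-1,-1,-1,-1,-1,-1,-1,-1,-1,-1,-1,-1,-1]
}}

```text
time: 2.35
position: [0.4865, 0.0668, 0.1525]
orientation: [[0.34, 0.94, -0.004], [0.94, -0.34, -0.001], [-0.002, -0.003, -1.0]]
wrist_force: [-0.1, -0.3, 0.6]
opening: 0.0849
finger_force: 0.0
```

```bash
cat > wr.py <<'E'
from h import *
import sys
def look(tag):
    st=monitor.read_state(); p,d=read_camera("wrist"); cv2.imwrite(f"pics/{tag}.png",p)
    print(np.round(st["position"],4).tolist(),np.round(np.array(st["orientation"])[:2,:2],3).tolist(),st["time"],st["opening"])
    return st,p,d
E
python3 - <<'E'
from wr import *
st,p,d=look("w1"); o,rw,P=W("wrist",p,d,st);h=hsv(p)
X,Y,Z=[P[...,i] for i in range(3)]
near=(d>0)&(X>.43)&(X<.6)&(Y>0)&(Y<.25)
wh=(h[...,1]<60)&(h[...,2]>140)&near&(Z>.02)&(Z<.05)
org=(h[...,0]>3)&(h[...,0]<20)&(h[...,1]>150)&near
blue=(h[...,0]>100)&(h[...,0]<130)&(h[...,1]>130)&near
for nm,m in(("wh",wh),("org",org),("blue",blue)):
    k,l,s,ce=cv2.connectedComponentsWithStats(m.astype(np.uint8))
    for i in range(1,k):
        if s[i,4]>60: q=P[l==i];print(nm,s[i],rect(q),"onplane",rect(plane(o,rw,.03)[l==i]),np.round(np.median(q,0)*1000,1),np.round(np.percentile(q[:,2],95)*1000,1))
E
```

```text
[0.4865, 0.0668, 0.1525] [[0.34, 0.94], [0.94, -0.34]] 2.35 0.08489995318846295
wh [ 260   61   39   76 2811] (array([508.5, 141.1]), array([56.5, 29.9]), 69.94) onplane (array([508.6, 141. ]), array([56.5, 29.5]), 70.15) [509.  142.4  30.3] 31.6
wh [ 262  147   36   77 2637] (array([484.9,  73.6]), array([68.9, 29.7]), 70.72) onplane (array([485.2,  74. ]), array([67.8, 29.3]), 70.71) [485.7  75.9  30.1] 31.3
blue [ 239    0   81   63 3556] (array([526.5, 190. ]), array([47.6, 64.7]), 71.25) onplane (array([525.2, 186.2]), array([41.3, 58. ]), 70.13) [525.  189.6  30.8] 32.9
blue [252 132  57  16 639] (array([497. , 108.4]), array([14.4, 51.5]), 70.4) onplane (array([498.7, 111.5]), array([12.2, 46.2]), 70.22) [498.8 110.1  33.7] 35.1
```

View pics/w1.png

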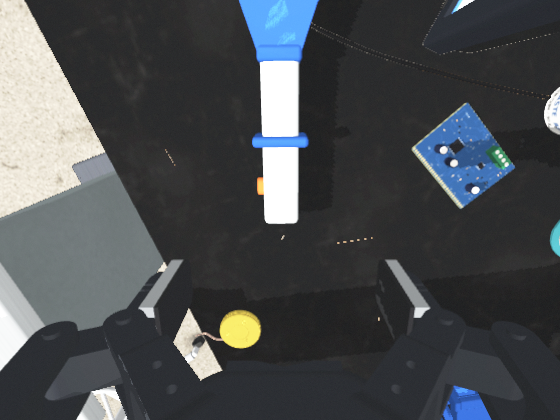

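The wrist view shows the nozzle's tube centred at (280,150), the button at (261,186) and the tip at (281,222); nothing stands near the fingers' path.

Call:
{"method": "move_arm", "body": {
  "translation": [
    [1.53,-0.37,3],
    [0,0,3.5],
    [0,0,3.5],
    [0,0,3],
    [0,0,1.2],
    [0,0,0.8],
    [0,0,0],
    [0,0,0]
  ],
  "turn": [-0.01,0,0,0,0,0,0,0],
  "gripper": [-1,-1,-1,-1,-1,-1,-1,-1]
}}

```text
time: 3.07
position: [0.4905, 0.0824, 0.0047]
orientation: [[0.332, 0.943, 0.003], [0.943, -0.332, 0.0], [0.001, 0.002, -1.0]]
wrist_force: [0.2, -0.1, 0.0]
opening: 0.0854
finger_force: 0.0
```

Call:
{"method": "move_arm", "body": {
  "translation": [
    [-0.05,-0.2,0.3],
    [0,0,0],
    [0,0,0],
    [0,0,0],
    [0,0,0],
    [0,0,0],
    [0,0,0],
    [0,0,0],
    [0,0,0],
    [0,0,0],
    [0,0,0],
    [0,0,0]
  ],
  "turn": [0,0,0,0,0,0,0,0,0,0,0,0],
  "gripper": [-1,-0.5,0,0.2,0.4,0.6,1,1,1,1,1,1],
  "force": 30
}}

```text
time: 4.07
position: [0.4886, 0.0832, 0.0013]
orientation: [[0.331, 0.944, 0.003], [0.944, -0.331, 0.0], [0.001, 0.003, -1.0]]
wrist_force: [0.4, -1.5, 5.3]
opening: 0.0295
finger_force: 32.9
```

Call:
{"method": "move_arm", "body": {
  "translation": [
    [0,0,-0.5],
    [0,0,-1.2],
    [-1.5,0,-1.8],
    [-2,0,-1.8],
    [-2,0,-1],
    [-2,0,0],
    [0,2,0],
    [0,2,0],
    [-0.7,2,0],
    [-1,2,0],
    [-1,2,0],
    [-1,2,0],
    [0,1.5,0],
    [0,0.5,0],
    [0,0,0],
    [0,0,0]
  ],
  "turn": [0,0,0,0,0,0,-0.04,-0.04,-0.04,-0.04,-0.035,0,0,0,0,0],
  "gripper": [1,1,1,1,1,1,1,1,1,1,1,1,1,1,1,1]
}}

```text
time: 5.4
position: [0.59, -0.0539, 0.063]
orientation: [[0.14, 0.99, -0.003], [0.99, -0.14, 0.001], [0.0, -0.003, -1.0]]
wrist_force: [0.2, -0.5, -1.9]
opening: 0.0301
finger_force: 32.1
```

```bash
cat > an.py <<'E'
from wr import *
import sys
st,p,d=look(sys.argv[1]); o,rw,P=W("wrist",p,d,st);h=hsv(p)
e=np.array([.1426,.9898]); f=np.array([.9898,-.1426]); C=np.array([.5639,-.2743])
T=np.array(st["position"])
S=(P[...,:2]-C)@e*1000; L=(P[...,:2]-C)@f*1000; Z=P[...,2]*1000
blue=(h[...,0]>100)&(h[...,0]<130)&(h[...,1]>130)&(d>0)
wh=(h[...,1]<60)&(h[...,2]>120)&(d>0)
def prof(nm,m,s0,s1,step,pl):
    for a in np.arange(s0,s1,step):
        q=m&(S>=a)&(S<a+step)
        if q.sum()>8: print(nm,a+step/2,q.sum(),"z",np.round(np.percentile(Z[q],[20,50,80]),1),"L",np.round(np.percentile(L[q],[2,98]),1))
m=blue&(abs(L)<40)&(Z>80); prof("sock",m,70,175,6,.093)
m=(blue|wh)&(abs(L)<50)&(Z>55); prof("nozz",m,178,340,10,.09)
print("tcp S,L,z",((T[:2]-C)@e*1000).round(1),((T[:2]-C)@f*1000).round(1),(T[2]*1000).round(1),"toolx ang",np.degrees(np.arctan2(st["orientation"][1][0],st["orientation"][0][0])).round(2))
print("roof edge L range", np.round(np.percentile(L[(Z>117)&(Z<130)&(S>-60)&(S<75)&(abs(L)<120)],[1,99]),1), "S max",np.round(np.percentile(S[(Z>119)&(Z<128)&(abs(L)<90)],99),1))
E
python3 an.py w2
```

```text
[0.59, -0.0539, 0.063] [[0.14, 0.99], [0.99, -0.14]] 5.4 0.03009864689157569
nozz 183.0 63 z [91.  91.5 91.9] L [-12.9   9.5]
nozz 193.0 1153 z [91.2 91.7 92.2] L [-19.4   8.8]
nozz 203.0 1265 z [91.2 91.7 92.2] L [-19.4   8.6]
nozz 213.0 1330 z [91.2 91.8 92.2] L [-18.9   8.5]
nozz 223.0 1415 z [91.2 91.8 92.3] L [-19.1   8.5]
nozz 233.0 1653 z [91.3 91.9 92.5] L [-22.7  11.9]
nozz 243.0 1338 z [91.4 92.  92.6] L [-21.7   9. ]
nozz 253.0 3532 z [91.4 95.  96. ] L [-27.3  15.6]
nozz 263.0 1937 z [91.3 92.  92.5] L [-20.    8.2]
nozz 273.0 2092 z [91.3 92.  92.5] L [-20.   8.]
nozz 283.0 2266 z [91.3 92.  92.5] L [-20.   8.]
nozz 293.0 2449 z [91.3 92.  92.6] L [-20.2   7.8]
nozz 303.0 2729 z [91.3 92.  92.6] L [-20.2   8. ]
nozz 313.0 3377 z [92.1 93.4 94.4] L [-22.1   9.3]
nozz 323.0 3976 z [92.  92.8 94.1] L [-24.2  11.3]
nozz 333.0 813 z [91.6 92.2 92.7] L [-25.9  13.1]
tcp S,L,z 221.9 -5.6 63.0 toolx ang 81.94Traceback (most recent call last):
  File "an.py", line 16, in <module>
    print("roof edge L range", np.round(np.percentile(L[(Z>117)&(Z<130)&(S>-60)&(S<75)&(abs(L)<120)],[1,99]),1), "S max",np.round(np.percentile(S[(Z>119)&(Z<128)&(abs(L)<90)],99),1))
                                        ~~~~~~~~~~~~~^^^^^^^^^^^^^^^^^^^^^^^^^^^^^^^^^^^^^^^^^^^^^^^^^^^^^^^
    return _quantile_unchecked(
        a, q, axis, out, overwrite_input, method, keepdims, weights)
    return _ureduce(a,
                    func=_quantile_ureduce_func,
    ...<5 lines>...
                    overwrite_input=overwrite_input,
                    method=method)
    r = func(a, **kwargs)
    result = _quantile(arr,
                       quantiles=q,
    ...<2 lines>...
                       out=out,
                       weights=wgt)
    slices_having_nans = np.isnan(arr[-1, ...])
                                  ~~~^^^^^^^^^
IndexError: index -1 is out of bounds for axis 0 with size 0
```

View pics/w2.png

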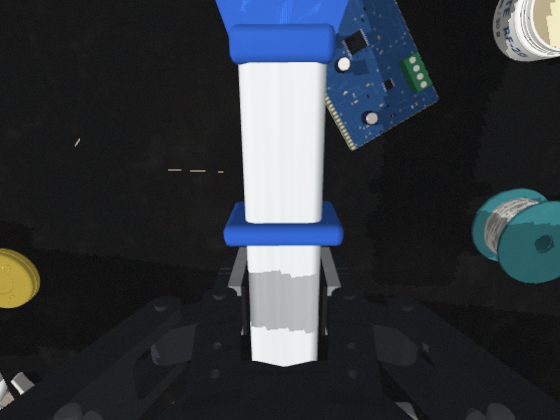

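The wrist view shows the nozzle held straight with its collar at (283,230); the socket is hidden below the gripper, so I use the fixed cameras to compare nozzle and socket.

```bash
cat > fx.py <<'E'
from h import *
import sys
e=np.array([.1426,.9898]); f=np.array([.9898,-.1426]); C=np.array([.5639,-.2743])
st=monitor.read_state();T=np.array(st["position"])
print("tcp S,L,z",((T[:2]-C)@e*1000).round(1),((T[:2]-C)@f*1000).round(1),(T[2]*1000).round(1),"ang",np.degrees(np.arctan2(st["orientation"][1][0],st["orientation"][0][0])).round(2),"F",np.round(st["wrist_force"],1),st["time"])
ims=[]
for n in("top","scene"):
    p,d=read_camera(n);o,rw,P=W(n,p,d);h=hsv(p)
    S=(P[...,:2]-C)@e*1000; L=(P[...,:2]-C)@f*1000; Z=P[...,2]*1000
    blue=(h[...,0]>100)&(h[...,0]<130)&(h[...,1]>120)&(d>0)&(abs(L)<45)&(Z>60)
    wh=(h[...,1]<60)&(h[...,2]>120)&(d>0)&(abs(L)<45)&(Z>60)
    org=(h[...,0]>3)&(h[...,0]<20)&(h[...,1]>150)&(d>0)&(Z>50)&(abs(L)<45)&(S>100)
    print(n,"orange",org.sum(),np.round(np.median(S[org]),1) if org.any() else "", np.round(np.median(Z[org]),1) if org.any() else "")
    for nm,m,a0,a1 in(("b",blue,74,158),("w",wh,100,250),("b",blue,158,330)):
        for a in range(a0,a1,6):
            q=m&(S>=a)&(S<a+6)
            if q.sum()>8: print(n,nm,a+3,q.sum(),"z",np.round(np.percentile(Z[q],[50,80,90]),1),"L",np.round(np.percentile(L[q],[3,97]),1))
    q=p[130:300,80:420] if n=="top" else p[150:320,150:400]
    ims.append(cv2.resize(q,(int(q.shape[1]*290/q.shape[0]),290),interpolation=cv2.INTER_CUBIC))
w=max(i.shape[1] for i in ims)
cv2.imwrite(f"pics/{sys.argv[1]}.png",np.vstack([cv2.copyMakeBorder(i,0,0,0,w-i.shape[1],0) for i in ims]))
E
python3 fx.py f1
```

```text
tcp S,L,z 222.0 -5.9 63.1 ang 81.97 F [ 0.1  0.2 -1.3] 5.45
top orange 62 214.3 429.4
top b 77 82 z [88.8 91.1 91.7] L [-23.7  24.4]
top b 83 68 z [88.6 90.3 90.9] L [-24.1  24.4]
top b 89 74 z [90.  91.3 92.2] L [-17.9  19.5]
top b 95 70 z [91.1 92.1 92.5] L [-17.7  19.5]
top b 101 71 z [91.1 92.7 93.2] L [-17.8  18.6]
top b 107 68 z [92.  93.  93.7] L [-17.2  18.3]
top b 113 55 z [92.8 94.  94.7] L [-12.3  19.1]
top b 119 43 z [93.8 95.  95.3] L [-4.1 19.6]
top b 125 31 z [93.7 95.  95.8] L [ 3.1 19.1]
top b 131 15 z [94.4 95.9 96.2] L [10.1 18.7]
top b 137 13 z [ 98.1  99.9 100.2] L [14.4 23.1]
top w 247 11 z [397.2 399.3 401.7] L [-43.8 -37.2]
top b 311 35 z [93.7 95.7 96.5] L [-23.6   8.7]
top b 317 69 z [94.5 95.6 95.8] L [-23.9   9.5]
top b 323 72 z [92.7 93.2 93.7] L [-25.4  11.1]
top b 329 84 z [92.6 93.9 94.7] L [-27.7  13.9]
scene orange 0  
scene b 77 79 z [ 90.3  98.8 101.9] L [-34.9  22.2]
scene b 83 20 z [88.6 90.4 91.5] L [-22.3  17.7]
scene b 89 60 z [86.9 90.8 91.6] L [-25.7  12.9]
scene b 95 44 z [90.3 92.3 92.8] L [-19.9  17.3]
scene b 101 45 z [90.4 91.8 93.1] L 
[... 539 characters left out ...]
7.2 413.8] L [-31.4  29.7]
scene w 205 29 z [255.  322.5 424.8] L [-39.6  23.7]
scene w 211 27 z [259.  405.1 462.7] L [-39.3  28.4]
scene w 217 30 z [259.8 406.6 453.6] L [-41.2  36.5]
scene w 223 45 z [252.8 395.9 448.6] L [-42.7   7.5]
scene w 229 60 z [166.4 254.7 259. ] L [-40.8   4.6]
scene w 235 82 z [ 92.7 241.2 256.5] L [-38.7   7.2]
scene w 241 71 z [ 92.8 246.2 258.3] L [-37.8   4.8]
scene w 247 66 z [257.9 347.2 394.3] L [-44.2  -4. ]
scene b 251 51 z [95.4 97.4 98. ] L [-30.4  11.5]
scene b 257 29 z [91.5 96.9 98.1] L [-28.7  13.2]
scene b 317 47 z [93.3 95.4 95.9] L [-25.2   5.6]
scene b 323 62 z [92.  94.2 95.3] L [-25.9  10.6]
scene b 329 54 z [92.4 94.1 95.3] L [-26.8   9.7]
```

View pics/f1.png

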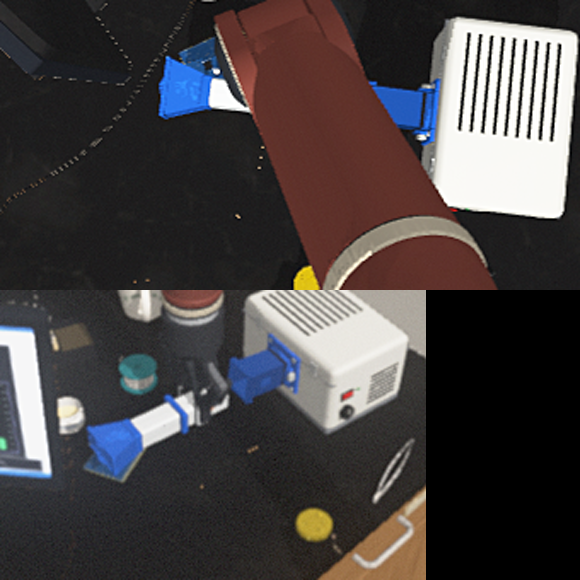

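The crops show the socket (top view: (405,105); scene: (262,375)) directly ahead of the nozzle tip. The tip sits about 7 mm to the left and slightly high; I correct that and creep in.

Call:
{"method": "move_arm", "body": {
  "translation": [
    [0,0.35,0.1],
    [0,0.34,0.08],
    [-0.8,0,0],
    [-0.8,0,0],
    [-0.5,0,0],
    [-0.2,0,0],
    [0,0,0],
    [0,0,0]
  ],
  "turn": [0,0,0,0,0,0,0,0],
  "gripper": [1,1,1,1,1,1,1,1]
}}

```text
time: 6.22
position: [0.595, -0.0789, 0.0617]
orientation: [[0.142, 0.99, 0.0], [0.99, -0.142, 0.0], [0.0, -0.0, -1.0]]
wrist_force: [0.1, 0.3, -1.3]
opening: 0.0293
finger_force: 32.1
```

Call:
{"method": "move_arm", "body": {
  "translation": [
    [-0.2,0,0],
    [-0.2,0,0],
    [-0.2,0,0],
    [-0.2,0,0],
    [0,0,0],
    [0,0,0]
  ],
  "turn": [0,0,0,0,0,0],
  "gripper": [1,1,1,1,1,1]
}}

```text
time: 6.72
position: [0.5928, -0.0863, 0.0613]
orientation: [[0.141, 0.99, -0.003], [0.99, -0.141, 0.0], [-0.0, -0.003, -1.0]]
wrist_force: [-3.0, 0.9, -1.4]
opening: 0.0296
finger_force: 32.0
```

Call:
{"method": "move_arm", "body": {
  "translation": [
    [0,-0.1,0],
    [-0.2,0,0],
    [-0.2,0,0],
    [-0.2,0,0],
    [0,0,0],
    [0,0,0]
  ],
  "turn": [0,0,0,0,0,0],
  "gripper": [1,1,1,1,1,1]
}}

```text
time: 7.22
position: [0.5916, -0.0933, 0.0615]
orientation: [[0.143, 0.99, -0.001], [0.99, -0.143, -0.001], [-0.001, -0.001, -1.0]]
wrist_force: [-2.5, 1.1, -1.7]
opening: 0.0297
finger_force: 32.0
```

Call:
{"method": "move_arm", "body": {
  "translation": [
    [0,-0.12,0],
    [-0.2,0,0],
    [-0.2,0,0],
    [-0.2,0,0],
    [0,0,0],
    [0,0,0]
  ],
  "turn": [0,0,0,0,0,0],
  "gripper": [1,1,1,1,1,1]
}}

```text
time: 7.72
position: [0.5904, -0.0984, 0.0618]
orientation: [[0.142, 0.99, 0.001], [0.99, -0.142, -0.0], [0.0, 0.001, -1.0]]
wrist_force: [-0.2, -0.5, -1.6]
opening: 0.0297
finger_force: 32.1
```

Call:
{"method": "move_arm", "body": {
  "translation": [
    [-0.2,0,0],
    [-0.2,0,0],
    [-0.2,0,0],
    [0,0,0],
    [0,0,0]
  ],
  "turn": [0,0,0,0,0],
  "gripper": [1,1,1,1,1]
}}

```text
time: 8.13
position: [0.5892, -0.1044, 0.0616]
orientation: [[0.142, 0.99, -0.0], [0.99, -0.142, -0.0], [-0.0, 0.0, -1.0]]
wrist_force: [0.3, 0.5, -1.4]
opening: 0.0296
finger_force: 32.1
```

Call:
{"method": "move_arm", "body": {
  "translation": [
    [-0.15,0,0],
    [-0.15,0,0],
    [-0.15,0,0],
    [0,0,0],
    [0,0,0]
  ],
  "turn": [0,0,0,0,0],
  "gripper": [1,1,1,1,1]
}}

```text
time: 8.55
position: [0.5883, -0.1089, 0.0614]
orientation: [[0.142, 0.99, -0.001], [0.99, -0.142, -0.0], [-0.0, -0.001, -1.0]]
wrist_force: [0.2, -0.0, -2.9]
opening: 0.0296
finger_force: 31.9
```

Call:
{"method": "move_arm", "body": {
  "translation": [
    [-0.15,0,-0.04],
    [-0.15,0,-0.04],
    [0,0,0],
    [0,0,0]
  ],
  "turn": [0,0,0,0],
  "gripper": [1,1,1,1]
}}

```text
time: 8.88
position: [0.5876, -0.111, 0.0619]
orientation: [[0.141, 0.99, -0.001], [0.99, -0.141, 0.001], [0.001, -0.001, -1.0]]
wrist_force: [0.4, 1.8, -6.0]
opening: 0.0291
finger_force: 31.4
```

Call:
{"method": "move_arm", "body": {
  "translation": [
    [-0.12,0,-0.03],
    [-0.1,0,-0.03],
    [0,0,0],
    [0,0,0]
  ],
  "turn": [0,0,0,0],
  "gripper": [1,1,1,1]
}}

```text
time: 9.22
position: [0.5876, -0.1132, 0.0629]
orientation: [[0.141, 0.99, -0.0], [0.99, -0.141, 0.001], [0.001, -0.001, -1.0]]
wrist_force: [0.6, 1.8, -7.2]
opening: 0.0294
finger_force: 31.1
```

```bash
python3 fx.py f2 | grep -v " w "
```

```text
tcp S,L,z 162.8 0.5 62.9 ang 81.88 F [ 0.6  1.8 -7.2] 9.2167
top orange 39 116.6 432.3
top b 185 9 z [95.8 97.2 97.7] L [-21.7 -13. ]
top b 191 28 z [95.6 97.4 97.9] L [-22.2  -8.8]
top b 251 28 z [96.  96.8 97.2] L [-16.4  16.6]
top b 257 64 z [95.4 97.  97.7] L [-16.9  16.5]
top b 263 73 z [94.2 95.  95.8] L [-18.  18.]
top b 269 84 z [94.4 95.5 96.2] L [-20.6  20.5]
top b 275 85 z [94.2 96.1 97. ] L [-22.3  22. ]
top b 281 96 z [94.8 96.1 96.5] L [-24.6  23. ]
top b 287 101 z [94.7 95.8 96.4] L [-26.7  25.3]
top b 293 112 z [94.9 96.2 97.1] L [-28.5  27.1]
top b 299 120 z [95.9 97.4 98.1] L [-31.3  29.8]
top b 305 12 z [95.7 96.8 97.1] L [-8.9  6.4]
scene orange 0  
scene b 77 70 z [ 89.9  96.7 100.9] L [-32.4  25.3]
scene b 83 26 z [88.8 91.5 92.1] L [-24.1  12. ]
scene b 89 52 z [84.9 91.4 92.6] L [-24.6  16.2]
scene b 95 47 z [90.5 92.1 93.4] L [-19.   16.6]
scene b 101 36 z [90.1 92.6 93.2] L [-18.7  18.3]
scene b 107 25 z [83.5 91.8 92.6] L [-20.5 -11.3]
scene b 113 17 z [85.1 92.2 93.8] L [-19.2 -15.6]
scene b 119 14 z [84.5 89.3 93.3] L [-19.3 -16.4]
scene b 125 15 z [70.6 81.2 83.4] L [-19.2 -16.1]
scene b 131 14 z [70.9 76.9 77.9] L [-20.  -16.3]
scene b 143 14 z [76.  80.9 83.3] L [-23.4 -19.5]
scene b 149 17 z [74.  78.2 80.8] L [-23.9 -17.3]
scene b 191 38 z [95.8 97.3 98.1] L [-23.4  23.8]
scene b 197 41 z [94.  97.7 98.2] L [-24.   18.6]
scene b 257 38 z [94.8 96.7 97.7] L [-18.3  16.4]
scene b 263 53 z [95.1 97.7 98.1] L [-18.1  13.4]
scene b 269 56 z [94.4 95.5 96.2] L [-20.7  17.9]
scene b 275 56 z [94.4 95.9 96.4] L [-22.5  18.7]
scene b 281 62 z [94.8 96.  96.5] L [-24.6  22.9]
scene b 287 64 z [95.  96.4 96.7] L [-26.4  22.7]
scene b 293 85 z [94.5 96.5 97. ] L [-28.1  26.4]
scene b 299 120 z [88.1 96.3 97.6] L [-31.8  30.7]
scene b 305 118 z [82.1 96.4 98.2] L [-32.9  29.4]
```

View pics/f2.png

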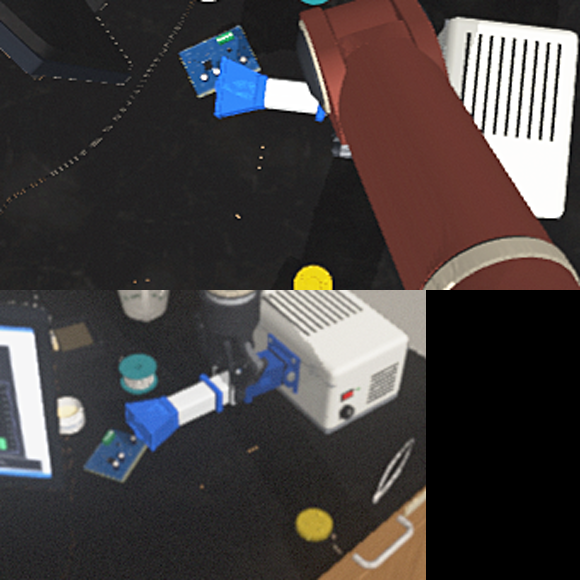

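The nozzle is about 31 mm in; the scene crop shows the fingers right at the socket's rim (240,380), hood clear of the board. I ease the grip so that the nozzle pitches to the socket, and creep to the rim.

Call:
{"method": "move_arm", "body": {
  "translation": [
    [0,0,0.05],
    [-0.1,0,0],
    [-0.1,0,0],
    [0,0,0],
    [0,0,0]
  ],
  "turn": [0,0,0,0,0],
  "gripper": [1,1,1,1,1],
  "force": 20
}}

```text
time: 9.73
position: [0.588, -0.1153, 0.0629]
orientation: [[0.141, 0.99, 0.001], [0.99, -0.141, 0.0], [0.001, 0.001, -1.0]]
wrist_force: [0.1, 3.7, -3.7]
opening: 0.0295
finger_force: 31.5
```

Call:
{"method": "move_arm", "body": {
  "translation": [
    [-0.1,0,0],
    [-0.1,0,0],
    [0,0,0],
    [0,0,0]
  ],
  "turn": [0,0,0,0],
  "gripper": [1,1,1,1]
}}

```text
time: 10.07
position: [0.5878, -0.117, 0.0628]
orientation: [[0.141, 0.99, 0.001], [0.99, -0.141, 0.001], [0.001, 0.001, -1.0]]
wrist_force: [0.8, 5.2, -3.4]
opening: 0.0296
finger_force: 33.0
```

Call:
{"method": "move_arm", "body": {
  "translation": [
    [-0.1,0,0],
    [-0.1,0,0],
    [0,0,0],
    [0,0,0]
  ],
  "turn": [0,0,0,0],
  "gripper": [1,1,1,1]
}}

```text
time: 10.4
position: [0.5878, -0.1171, 0.0629]
orientation: [[0.14, 0.99, 0.002], [0.99, -0.14, 0.003], [0.004, 0.001, -1.0]]
wrist_force: [0.5, 7.5, -4.0]
opening: 0.0294
finger_force: 34.4
```

Call:
{"method": "move_arm", "body": {
  "translation": [
    [0.2,0,0],
    [0,0,0],
    [0,0,0],
    [0,0,0],
    [0,0,0],
    [0,0,0]
  ],
  "turn": [0,0,0,0,0,0],
  "gripper": [1,0.2,-0.2,-1,-1,-1]
}}

```text
time: 10.9
position: [0.5868, -0.1205, 0.0627]
orientation: [[0.144, 0.99, -0.001], [0.99, -0.144, -0.004], [-0.004, -0.0, -1.0]]
wrist_force: [0.4, 0.4, -0.3]
opening: 0.0804
finger_force: 0.0
```

Call:
{"method": "move_arm", "body": {
  "translation": [
    [1,0,0],
    [1.5,0,0],
    [1.5,0,0],
    [1.2,0,0],
    [0.6,0,0],
    [0.2,0,0],
    [0,0,0],
    [0,0,0]
  ],
  "turn": [0,0,0,0,0,0,0,0],
  "gripper": [-1,-1,-1,-1,-1,-1,-1,-1]
}}

```text
time: 11.57
position: [0.5956, -0.0593, 0.0624]
orientation: [[0.142, 0.99, -0.0], [0.99, -0.142, -0.001], [-0.001, -0.0, -1.0]]
wrist_force: [-0.1, -1.1, 0.4]
opening: 0.0852
finger_force: 0.0
```

```bash
sed -i 's/^print("roof.*//' an.py; python3 an.py w3; python3 fx.py f3 | grep -v " w "
```

```text
[0.5956, -0.0593, 0.0624] [[0.142, 0.99], [0.99, -0.142]] 11.5667 0.08517997869558894
nozz 183.0 20 z [96.1 96.4 96.8] L [-2.2  5. ]
nozz 193.0 2992 z [84.5 93.  95.6] L [-20.   23.8]
nozz 203.0 1302 z [92.6 93.2 93.7] L [-12.1  16.1]
nozz 213.0 1379 z [93.  93.6 94.1] L [-11.8  16.1]
nozz 223.0 1732 z [93.4 94.  94.8] L [-45.7  47.4]
nozz 233.0 2801 z [ 93.5  94.5 100.7] L [-47.9  49.5]
nozz 243.0 1779 z [94.1 94.7 95.2] L [-12.   16.1]
nozz 253.0 2101 z [96.4 97.  97.6] L [-14.1  18.2]
nozz 263.0 2997 z [95.  95.6 96.2] L [-16.6  20.9]
nozz 273.0 3685 z [95.2 95.7 96.2] L [-19.9  24.1]
nozz 283.0 4682 z [95.6 96.1 96.6] L [-23.2  27.6]
nozz 293.0 5895 z [96.  96.7 97.5] L [-26.6  31.1]
nozz 303.0 2042 z [96.8 97.6 98.3] L [-27.9  32.2]
tcp S,L,z 217.3 0.7 62.4 toolx ang 81.81
tcp S,L,z 217.0 0.7 62.4 ang 81.78 F [ 1.  -0.1  0.5] 11.6167
top orange 47 231.0 420.3
top b 77 75 z [89.3 90.5 91.4] L [-23.2  24.6]
top b 83 73 z [89.5 91.3 92.3] L [-24.   24.5]
top b 89 71 z [90.6 91.8 92.5] L [-17.9  19.9]
top b 95 67 z [91.6 92.8 93.6] L [-15.9  19.3]
top b 101 49 z [91.9 93.  93.8] L [
[... 969 characters left out ...]
1 43 z [93.9 95.9 96.3] L [-19.5  17.2]
scene b 137 35 z [ 98.7 101.3 101.6] L [-23.8  21. ]
scene b 143 70 z [ 98.5 101.3 101.9] L [-22.8  21.2]
scene b 149 20 z [ 72.9  89.7 101.5] L [-23.7  13.4]
scene b 251 20 z [97.6 98.1 98.6] L [-15.1  15.6]
scene b 257 55 z [95.5 98.2 99.1] L [-16.2  16.4]
scene b 263 54 z [95.  97.  98.1] L [-17.4  20. ]
scene b 269 53 z [95.9 97.1 97.8] L [-20.1  19.8]
scene b 275 58 z [96.3 97.9 98.5] L [-21.5  23.6]
scene b 281 64 z [96.  97.7 98.2] L [-24.2  25.8]
scene b 287 73 z [95.8 97.9 99.1] L [-26.2  26.9]
scene b 293 104 z [93.2 97.8 98.4] L [-26.9  30.6]
scene b 299 155 z [84.3 98.3 99.3] L [-30.1  32. ]
scene b 305 17 z [71.5 98.1 98.2] L [-21.9  14.8]
```

View pics/w3.png

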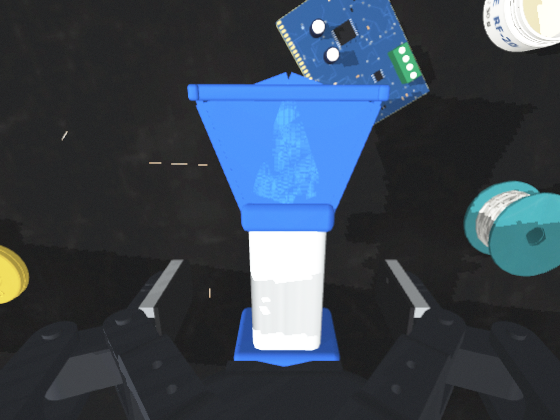

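The wrist view shows the released nozzle resting in the socket: collar at (287,340), bare tube at (287,285) between the open jaws. I regrip there.

Call:
{"method": "move_arm", "body": {
  "translation": [
    [0.45,0.12,0.35],
    [0,0,0],
    [0,0,0],
    [0,0,0],
    [0,0,0],
    [0,0,0],
    [0,0,0],
    [0,0,0],
    [0,0,0],
    [0,0,0]
  ],
  "turn": [0,0,0,0,0,0,0,0,0,0],
  "gripper": [-1,-0.5,0,0.2,0.4,0.6,1,1,1,1],
  "force": 25
}}

```text
time: 12.55
position: [0.5975, -0.0541, 0.0591]
orientation: [[0.142, 0.99, -0.0], [0.99, -0.142, -0.0], [-0.0, -0.0, -1.0]]
wrist_force: [0.1, 0.3, 0.4]
opening: 0.03
finger_force: 32.5
```

Call:
{"method": "move_arm", "body": {
  "translation": [
    [0,0,-0.1],
    [0,0,-0.1],
    [0,0,0],
    [0,0,0]
  ],
  "turn": [0,0,0,0],
  "gripper": [1,1,1,1]
}}

```text
time: 12.88
position: [0.5974, -0.0539, 0.0607]
orientation: [[0.142, 0.99, -0.0], [0.99, -0.142, 0.0], [0.0, -0.001, -1.0]]
wrist_force: [0.4, -1.4, -2.9]
opening: 0.0293
finger_force: 32.0
```

Call:
{"method": "move_arm", "body": {
  "translation": [
    [-0.15,0,-0.05],
    [-0.2,0,0],
    [-0.2,0,0],
    [0,0,0],
    [0,0,0]
  ],
  "turn": [0,0,0,0,0],
  "gripper": [1,1,1,1,1]
}}

```text
time: 13.3
position: [0.5967, -0.0592, 0.0615]
orientation: [[0.142, 0.99, -0.0], [0.99, -0.142, 0.0], [0.0, -0.0, -1.0]]
wrist_force: [0.1, 2.2, -3.0]
opening: 0.0297
finger_force: 32.0
```

Call:
{"method": "move_arm", "body": {
  "translation": [
    [-0.2,0,0],
    [-0.2,0,0],
    [-0.2,0,0],
    [0,0,0],
    [0,0,0]
  ],
  "turn": [0,0,0,0,0],
  "gripper": [1,1,1,1,1]
}}

```text
time: 13.72
position: [0.5958, -0.0661, 0.0615]
orientation: [[0.142, 0.99, -0.0], [0.99, -0.142, -0.001], [-0.001, -0.0, -1.0]]
wrist_force: [0.7, 1.4, -3.1]
opening: 0.0298
finger_force: 32.0
```

Call:
{"method": "move_arm", "body": {
  "translation": [
    [-0.2,0,0.01],
    [-0.2,0,0.01],
    [-0.2,0,0.01],
    [-0.2,0,0.01],
    [0,0,0],
    [0,0,0]
  ],
  "turn": [0,0,0,0,0,0],
  "gripper": [1,1,1,1,1,1]
}}

```text
time: 14.22
position: [0.5946, -0.074, 0.061]
orientation: [[0.142, 0.99, -0.0], [0.99, -0.142, -0.001], [-0.001, -0.0, -1.0]]
wrist_force: [1.1, 0.6, -3.1]
opening: 0.0296
finger_force: 32.0
```

Call:
{"method": "move_arm", "body": {
  "translation": [
    [-0.2,0,0.01],
    [-0.2,0,0.01],
    [-0.2,0,0.01],
    [0,0,0],
    [0,0,0]
  ],
  "turn": [0,0,0,0,0],
  "gripper": [1,1,1,1,1]
}}

```text
time: 14.63
position: [0.5938, -0.0798, 0.0607]
orientation: [[0.142, 0.99, -0.0], [0.99, -0.142, -0.001], [-0.001, -0.0, -1.0]]
wrist_force: [-1.2, 0.7, -2.5]
opening: 0.0298
finger_force: 32.0
```

Call:
{"method": "move_arm", "body": {
  "translation": [
    [-0.15,0,0.01],
    [-0.15,0,0.01],
    [0,0,0],
    [0,0,0]
  ],
  "turn": [0,0,0,0],
  "gripper": [1,1,1,1]
}}

```text
time: 14.97
position: [0.5935, -0.0821, 0.0606]
orientation: [[0.142, 0.99, -0.0], [0.99, -0.142, 0.0], [0.0, -0.0, -1.0]]
wrist_force: [-1.1, 2.8, -1.9]
opening: 0.0298
finger_force: 32.0
```

Call:
{"method": "move_arm", "body": {
  "translation": [
    [-0.1,0,0],
    [-0.1,0,0],
    [0,0,0],
    [0,0,0]
  ],
  "turn": [0,0,0,0],
  "gripper": [1,1,1,1]
}}

```text
time: 15.3
position: [0.5934, -0.0825, 0.0608]
orientation: [[0.141, 0.99, 0.0], [0.99, -0.141, 0.002], [0.002, 0.0, -1.0]]
wrist_force: [-0.4, 4.7, -2.0]
opening: 0.0296
finger_force: 32.1
```

Call:
{"method": "move_arm", "body": {
  "translation": [
    [-0.1,0,0],
    [-0.1,0,0],
    [0,0,0],
    [0,0,0]
  ],
  "turn": [0,0,0,0],
  "gripper": [1,1,1,1]
}}

```text
time: 15.63
position: [0.5931, -0.0841, 0.0608]
orientation: [[0.14, 0.99, 0.001], [0.99, -0.14, 0.003], [0.003, 0.0, -1.0]]
wrist_force: [0.3, 4.4, -2.2]
opening: 0.0298
finger_force: 32.1
```

```bash
python3 - <<'E'
from h import *
st=monitor.read_state();print(np.round(st["position"],4),np.round(st["wrist_force"],1))
p,d=read_camera("scene");o,rw,P=W("scene",p,d);h=hsv(p)
org=(h[...,0]>3)&(h[...,0]<20)&(h[...,1]>130)&(h[...,2]>90)&(d>0)&(P[...,2]>.04)&(P[...,2]<.12)
print(org.sum(),np.round(np.median(P[org],0)*1000,1) if org.any() else "")
q=p[150:240,230:370];cv2.imwrite("pics/s4.png",cv2.resize(q,None,fx=4,fy=4,interpolation=cv2.INTER_CUBIC))
E
```

```text
[ 0.5931 -0.0841  0.0608] [ 0.3  4.4 -2.2]
4 [ 565.3 -155.2   76.9]
```

View pics/s4.png

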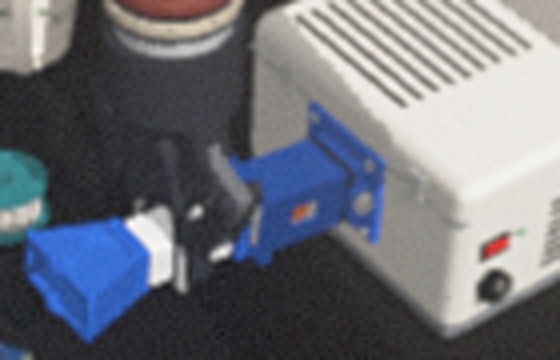

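The crop shows orange in the socket window at (303,212), not proud yet and about 3–4 mm short of home; foam contact has begun.

Call:
{"method": "move_arm", "body": {
  "translation": [
    [-0.1,0,0],
    [-0.1,0,0],
    [0,0,0],
    [0,0,0]
  ],
  "turn": [0,0,0,0],
  "gripper": [1,1,1,1]
}}

```text
time: 16.02
position: [0.5927, -0.0867, 0.0608]
orientation: [[0.14, 0.99, 0.0], [0.99, -0.14, 0.002], [0.002, -0.0, -1.0]]
wrist_force: [0.2, 4.1, -1.6]
opening: 0.0297
finger_force: 32.1
```

Call:
{"method": "move_arm", "body": {
  "translation": [
    [-0.1,0,0],
    [-0.1,0,0],
    [0,0,0],
    [0,0,0]
  ],
  "turn": [0,0,0,0],
  "gripper": [1,1,1,1]
}}

```text
time: 16.35
position: [0.5925, -0.0888, 0.0608]
orientation: [[0.141, 0.99, 0.0], [0.99, -0.141, 0.002], [0.002, -0.0, -1.0]]
wrist_force: [-1.1, 5.2, -1.4]
opening: 0.0301
finger_force: 32.1
```

```bash
cat > b.py <<'E'
from h import *
import sys
st=monitor.read_state();print(np.round(st["position"],4),np.round(st["wrist_force"],1))
p,d=read_camera("scene");o,rw,P=W("scene",p,d);h=hsv(p)
org=(h[...,0]>3)&(h[...,0]<20)&(h[...,1]>130)&(h[...,2]>90)&(d>0)&(P[...,2]>.04)&(P[...,2]<.12)
e=np.array([.1426,.9898]); f=np.array([.9898,-.1426]); C=np.array([.5639,-.2743]);q=P[org]
print(org.sum(),"S",np.round((q[:,:2]-C)@e*1000,1),"L",np.round((q[:,:2]-C)@f*1000,1),"z",np.round(q[:,2]*1000,1))
q=p[150:240,230:370];cv2.imwrite(f"pics/{sys.argv[1]}.png",cv2.resize(q,None,fx=4,fy=4,interpolation=cv2.INTER_CUBIC))
E
python3 b.py s5
```

```text
[ 0.5925 -0.0888  0.0608] [-1.1  5.2 -1.4]
13 S [112.  108.4 116.8 115.6 114.7 112.8 109.6 119.9 117.3 113.8 110.5 116.3
 116.6] L [-18.4 -17.8 -13.7 -15.9 -18.3 -19.7 -19.4 -17.6 -18.2 -17.5 -17.1 -17.1
 -21.1] z [80.4 78.  76.2 77.2 78.6 78.7 76.8 77.7 76.7 74.3 72.3 72.2 75.4]
```

View pics/s5.png

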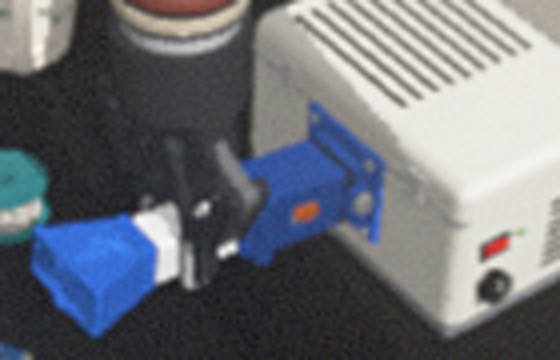

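Call:
{"method": "move_arm", "body": {
  "translation": [
    [0.2,0,0],
    [0.15,0,0],
    [0.15,0,0],
    [0.1,0,0],
    [0,0,0],
    [0,0,0]
  ],
  "turn": [0,0,0,0,0,0],
  "gripper": [1,1,1,1,1,1]
}}

```text
time: 16.9
position: [0.593, -0.0857, 0.0606]
orientation: [[0.142, 0.99, -0.001], [0.99, -0.142, -0.002], [-0.002, -0.0, -1.0]]
wrist_force: [-1.4, -0.9, -0.6]
opening: 0.0299
finger_force: 32.2
```

The orange button now fills the window at (305,212), bright and proud. A gentle pull tests the lock.

Call:
{"method": "move_arm", "body": {
  "translation": [
    [0.1,0,0],
    [0.1,0,0],
    [0,0,0],
    [0,0,0]
  ],
  "turn": [0,0,0,0],
  "gripper": [1,1,1,1]
}}

```text
time: 17.23
position: [0.5931, -0.0854, 0.0604]
orientation: [[0.143, 0.99, -0.001], [0.99, -0.143, -0.004], [-0.004, -0.001, -1.0]]
wrist_force: [-1.4, -4.6, -1.9]
opening: 0.0298
finger_force: 32.1
```

It holds against the pull, so it is locked. I ease off, release, and retreat upward.

Call:
{"method": "move_arm", "body": {
  "translation": [
    [-0.2,0,0],
    [0,0,0],
    [0,0,0],
    [0,0,0],
    [0,0,0],
    [0,0,0],
    [0,0,0],
    [0,0,-1],
    [0,0,-2],
    [0,0,-3],
    [0,0,-3],
    [0,0,-3],
    [0,0,-2],
    [0,0,0],
    [0,0,0]
  ],
  "turn": [0,0,0,0,0,0,0,0,0,0,0,0,0,0,0],
  "gripper": [1,1,0.2,-0.2,-1,-1,-1,-1,-1,-1,-1,-1,-1,-1,-1]
}}

```text
time: 18.48
position: [0.594, -0.0839, 0.2027]
orientation: [[0.141, 0.99, 0.004], [0.99, -0.141, -0.0], [0.0, 0.004, -1.0]]
wrist_force: [-0.2, -0.2, -0.6]
opening: 0.0855
finger_force: 0.0
```

```bash
python3 b.py s6
```

```text
[ 0.594  -0.0839  0.2027] [-0.2 -0.2 -0.6]
11 S [118.  117.6 114.6 112.  121.3 115.5 115.  112.8 119.7 118.5 113.3] L [-15.1 -18.3 -18.3 -18.7 -19.4 -15.9 -18.9 -19.8 -17.7 -19.8 -17.1] z [77.9 80.2 78.5 77.4 79.8 74.1 76.  75.6 74.5 75.4 70.7]
```

View pics/s6.png

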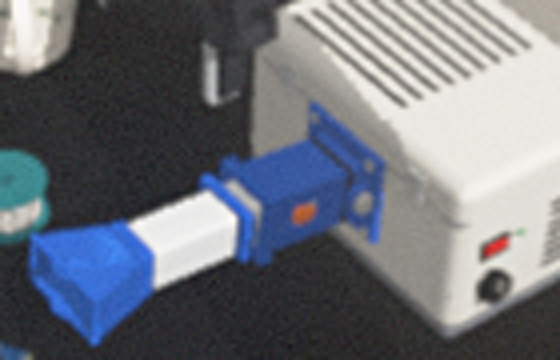

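The button stands in the window at (303,212), the collar sits just off the rim at (245,220), and the gripper is clear.

```bash
python3 -c "from bench import workorder; print(workorder.close_job())"
```

```text
the job is handed in; nothing more can be done
None
```

The nozzle is locked in the inlet socket: its button sprang out through the window and held against a gentle pull of about 5 N. I let go of it, never moved the other things on the bench, and handed the job in at about 18.5 s of the 72 s.

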